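# Wedge a rocking drawer cabinet steady

### The job

The small drawer cabinet on the bench rocks because its front left foot has lost its glide and is too short. First press down on its top over that foot to feel it rock; then, with the fingertips, push the wooden wedge along the bench, thin edge first, under that foot until the cabinet no longer rocks, without jacking the cabinet up, shoving it out of its place, lifting the wedge or disturbing the other things. Finish while still pressing firmly down on the top over that foot, so that the cabinet is felt to stand firm.

Things in the scene. Friction and masses are not known exactly. Their poses are not given: they have to be found in the camera images.
- cabinet: Loose plywood cabinet, two knobbed drawer fronts (fixed), 220x280x100 mm, 2.5 to 3.7 kg. Origin on the bench below its centre; x to its back, y to its left seen from the robot. Body begins 28 mm up, on 40x40 mm block feet at x -88 and +85, y +-115 mm; three have black glides 9 mm across. The front left one (-88, +115) has none: its flat end is 4.5 to 8 mm above the bench, different each time.
- corner_top (a point): Point on the cabinet's flat top (100 mm up) over the centre of the short front left foot; axes as the cabinet's. The top's front edge is 22 mm, its left edge 25 mm from it. Press here: before wedging, 3 to 6 N tips the cabinet onto the short foot (2 to 4 degrees); let go and it falls back level. A tape roll lies loose on the top, to the right.
- foot_front (a point): Point at bench height below the middle of the short foot's front face; axes as the cabinet's. The wedge goes in here along +x; its thin edge must pass about 18 to 50 mm beyond this point to fill the gap. Drawer knobs stick out 17 mm in front of it.
- wedge: Loose wooden wedge, 120 mm long (x), 40 mm wide (y), 70 g, flat on the bench in front of the short foot. Origin at the centre of its underside. The flat upper side slopes from 2 mm at the thin edge (+x end) to 18 mm at the upright heel face (-x end). It slides at under 1 N and stays put by friction.
- wedge_heel (a point): Centre of the wedge's upright heel face (40 mm wide, 18 mm high), 9 mm above the bench: push here along the wedge's +x. Once the wedge meets the foot the push climbs to several newtons; past about 20 N it would begin to jack up or shove the cabinet.
- wedge_tip (a point): Middle of the wedge's thin edge, 1 mm above the bench.
- wood_block: Bystander: beech offcut 62 x 130 x 42 mm lying in front of the cabinet, to the right of the wedge. Origin at the centre of its underside.
- pliers: Bystander: pliers 60 x 163 x 15 mm, lying to the left of the wedge. Origin at the centre of their underside.
- bushing: Bystander: bronze bushing, 32 mm across, 28 mm high, standing to the left of the cabinet. Origin at the centre of its underside.
- tape_roll: Bystander: roll of tape, 100 mm across, 25 mm high, lying on the cabinet's top. Origin at the centre of its underside.
There are look-alikes about, which are no part of the job. Of the things like the wedge, leave any that is green; of the rest the smaller one is meant.

How it is judged (in metres and radians):
On the way, in this order (a step that is already met when the one before it is completed fails the run):
1. the top is pressed over the short foot and the cabinet rocks onto it (contact force between the fingers and cabinet above 0.8 N and angle between cabinet's own z axis and vertical above 0.015 rad and contact force between wedge and cabinet below 0.2 N and horizontal distance between the grasp point and corner_top below 0.08 m), for 0.1 s.
2. the wedge is pushed in under the short foot with the fingers (contact force between the fingers and wedge above 0.2 N and x of wedge_tip in the frame of foot_front above 0.012 m), for 0.1 s.
At the end, for the whole second after the job is handed in: Fingers press over 3 N on the cabinet within 80 mm of the point over its short foot; it is at rest within 0.012 rad of level (2 mm of rocking); the wedge, at rest and untouched, has its thin edge over 12 mm beyond the foot's front, within 30 mm of its middle, and bears over 1.5 N (contact force between the fingers and cabinet above 3 N and horizontal distance between the grasp point and corner_top below 0.08 m and contact force between wedge and cabinet above 1.5 N and angle between cabinet's own z axis and vertical below 0.012 rad and x of wedge_tip in the frame of foot_front above 0.012 m and y of wedge_tip in the frame of foot_front between -0.03 and 0.03 m and contact force between the fingers and wedge below 0.1 N and linear speed of each of wedge, cabinet below 0.01 m/s); the arm keeps its last pose, push and grip.
It fails at once if the wedge is lifted off the bench or tipped (height (world z) of wedge above 0.01 m or angle between wedge's own z axis and vertical above 0.2 rad).
It fails at once if the cabinet is lifted or tipped over (height (world z) of cabinet above 0.012 m or angle between cabinet's own z axis and vertical above 0.12 rad).
It fails at once if the cabinet is shoved more than 30 mm out of its place (distance of cabinet from where it was at the start of the episode above 0.03 m).
It fails at once if a bystander is moved more than 30 mm (distance of any of wood_block, pliers, bushing, tape_roll from where it was at the start of the episode above 0.03 m).
It also fails if it takes over 53 s, if anything falls off the work surface, if the arm or the gripper's body presses on something with over 40 N, if the wrist force passes 120 N, or if a joint passes its speed limit or range.

### The arm

A 6-joint arm with a two-finger parallel gripper is mounted at the origin on a cart in front of the work surface, level with it; the furniture and walls round the work are solid. World frame = base frame: x ahead of the robot, y to its left, z up, the work surface at z = 0. Lengths are in mm, angles in rad, forces in N, time in s.
With the tool pointing down it reaches from about 300 to 875 mm from the base axis. Payload 6.4 kg.
Tool frame: the origin (TCP) lies midway between the tips of the shut fingers; the grasp point (between the pads) lies 19 mm behind it; z points along the fingers, y is the direction in which the jaws open and shut (so a half turn about z gives the same grasp; the last joint's range is limited). The gripper opens to 88 mm and grips with 3 to 60 N. Pads are 18 mm wide; open, the fingers measure 123 mm over their backs; the gripper's body (75 mm by 187 mm) begins 45 mm behind the grasp point.
Start: joints at [-1.356, 0.181, 1.607, -0, 1.354, -0.206], TCP at [234.899, -524.846, 238.714] pointing down, gripper open.
Joint ranges: [-2.99, 2.99], [-0.89, 2.07], [0.3, 2.58], [-1.14, 4.28], [0, 2.63], [-3.12, 3.12]. Speed limits (rad/s): [2.57, 2.57, 3.01, 3.14, 3.14, 3.14].

### API

Orientations are given as a 3x3 rotation matrix whose columns are the frame's x, y, z axes.
In Python, from station import manip gives the robot as it stands.
- The arm moves only by the tool arm_command, never from a script. Its argument "motion" is a list of rows, each an object of numbers: "fingers": the finger opening in m, from 0 to 0.0881; "dx", "dy", "dz": the shift along the world's x, y, z in m; "rx", "ry", "rz": the turn, a rotation vector about the world's x, y, z in rad. In form: [{"fingers": .., "dx": .., "dy": .., "dz": .., "rx": .., "ry": .., "rz": ..}, ...]. A call has 1 to 20 rows; each row is the pose to reach, as a shift and turn from the pose commanded when the call began; what a row does not reach only later rows make up. A row lasts 1/8 s, in which the tool goes at most 62.5 mm and 10.7 degrees, less where a joint would pass 70% of its speed; a pose out of reach is approached as far as the arm can. A call with a gripper value outside its range is refused whole. The fingers move at their own pace and stop on an object; "force" is the grip in N (left out, the last holds). Time passes only in rows, so rows that repeat a pose let the fingers close. It gives the time, the measured TCP pose, the force and the opening at its end, in the units of the state.
- manip.get_obs(): the state, without advancing time (a new reading comes with each control period).
- manip.get_image(name): name is "scene" or "top"; returns (picture, depth): 400x640x3 uint8, blue, green, red; 400x640 float32, mm along the optical axis (not along the pixel's ray), 0 where there is no reading.
- manip.calibration(name): a dict with "intrinsics" (3x3 intrinsics, pixels), "k1" (the pictures are not rectified: a ray, as slopes to the right and down, at radius r is drawn at 1 + k1 r^2 times it, then the intrinsics apply), "camera_from_world" (4x4, takes a point from world to camera coordinates). Camera axes: x right, y up, looking along -z (the intrinsics and any distortion apply to the point x, -y, -z); pixel columns grow to the right and rows downward; lengths in mm; the calibration is good to about 2 mm. A picture is of the moment at which its call begins. calibration takes no time and is no camera call.
- manip.job_done(): hands the job in, once; it reports no verdict.
The state is a dict: "time": time; "joint_positions": joint angles; "joint_vel": joint speeds; "tau": joint torques, N m; "ee_pos": TCP position; "orientation": TCP orientation; "wrist_force": force on the tool from outside, world axes, zero at the start; "torque": the same for the moment, N m; "finger_gap": finger opening in mm.
Only numpy, scipy, OpenCV 4.12 (cv2) and the standard library are available. Lean on these libraries where they do the work, as an engineer would, in place of code of your own. Each camera call takes 0.05 s, during which the arm holds its last target. There are 200 camera calls.

## Working session

There is one attempt and no reset: what is moved stays moved. The work goes in short steps, Python scripts to look and compute and a tool call to move; the robot and the scene stay as the last step left them, time stands still between calls to the robot, and variables do not carry over. Pictures are saved under pics/ and viewed, about 8 in all and at most 12, crops included, and the job is handed in when it is done.

Besides the shell and the picture viewer there is one more tool, called after "Emit:" by a JSON object that holds its "method" and its "body", one argument or row to a line. arm_command: Moves the arm, as the interface text tells. Its arguments: {"type":"object","properties":{"motion":{"type":"array","items":{"type":"object","properties":{"fingers":{"type":"number"},"dx":{"type":"number"},"dy":{"type":"number"},"dz":{"type":"number"},"rx":{"type":"number"},"ry":{"type":"number"},"rz":{"type":"number"}}}},"force":{"type":"number"}},"required":["motion"]}

```bash
mkdir -p pics; ls; cat > h.py <<'E'
import numpy as np, cv2
from station import manip
def cal(n):
    c=manip.calibration(n); return np.array(c["intrinsics"]),c["k1"],np.array(c["camera_from_world"])
def ray(n,u,v):
    K,k1,T=cal(n)
    p=cv2.undistortPoints(np.array([[[u,v]]],float),K,np.array([k1,0,0,0.]))[0,0]
    R=T[:3,:3]; o=-R.T@T[:3,3]; d=R.T@np.array([p[0],-p[1],-1]); return o,d
def plane(n,u,v,z):
    o,d=ray(n,u,v); return o+d*(z-o[2])/d[2]
def dep(n,D,u,v):
    o,d=ray(n,u,v); return o+d*D[int(v),int(u)]
E
python3 - <<'E'
from h import *
for n in("scene","top"):
    im,D=manip.get_image(n); cv2.imwrite(f"pics/{n}0.png",im); np.save(f"{n}0.npy",D)
    print(n,ray(n,320,200))
o=manip.get_obs();print(o["time"],o["ee_pos"],o["orientation"],o["wrist_force"])
E
```

```text
pics
scene (array([ 87.25574179, 835.60003221, 673.28555832]), array([ 0.50494398, -0.64738063, -0.57100228]))
top (array([ 441.37387315,  173.46987727, 1137.65427854]), array([ 0.13824758, -0.03158912, -0.99008988]))
0.1 [ 234.81898014 -524.35822729  237.91411941] [[ 9.12775519e-01  4.08461461e-01 -2.92853608e-04]
 [ 4.08461412e-01 -9.12774316e-01  1.52435847e-03]
 [ 3.55332438e-04 -1.51101650e-03 -9.99998795e-01]] [ 0.01790547 -0.61086038 -0.55285686]
```

View pics/scene0.png

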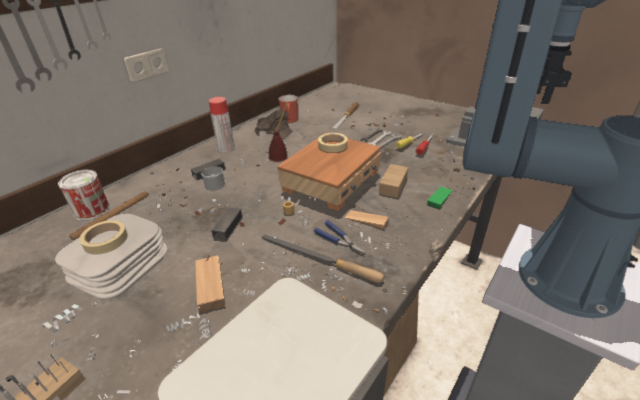

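View pics/top0.png

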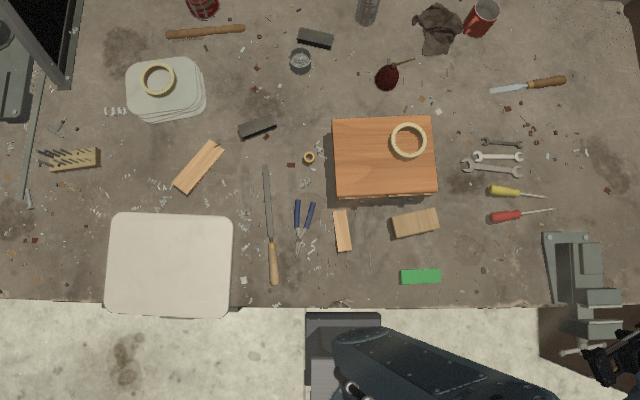

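The top view shows the cabinet top at (332-437,116-198), with the small wedge at (342,230) in front of its left foot. The larger look-alike is at (198,166) and the green one at (420,277). The pliers are at (303,220), the block at (415,222) and the bushing at (309,158). The scene view agrees.

```bash
python3 - <<'E'
from h import *
im=cv2.imread("pics/top0.png");D=np.load("top0.npy")
x0,y0,x1,y1=290,105,450,270
c=cv2.resize(im[y0:y1,x0:x1],None,fx=4.8,fy=3.6*4/3*0.75,interpolation=cv2.INTER_CUBIC)
c=cv2.resize(im[y0:y1,x0:x1],None,fx=3.6,fy=3.6,interpolation=cv2.INTER_CUBIC)
cv2.imwrite("pics/crop0.png",c)
hsv=cv2.cvtColor(im,cv2.COLOR_BGR2HSV)
def show(name,box,m,z):
    a,b,cc,d=box; mm=np.zeros(m.shape,np.uint8); mm[b:d,a:cc]=m[b:d,a:cc]
    ct=max(cv2.findContours(mm,0,1)[0],key=cv2.contourArea)
    P=np.array([plane("top",*p[0],z)[:2] for p in ct.astype(float)],np.float32)
    r=cv2.minAreaRect(P);print(name,r,"\n",cv2.boxPoints(r).round(1))
    print(cv2.boundingRect(ct))
W=((hsv[...,1]>85)&(hsv[...,2]>110)).astype(np.uint8)
show("wedge",(325,203,360,258),W,8)
H=np.zeros(D.shape)
K,k1,T=cal("top")
for v in range(100,270):
  for u in range(290,450): H[v,u]=dep("top",D,u,v)[2]
print("top z",H[150,345],H[180,400],"bench",H[240,370],"wedge",H[213:252:6,342].round(1), "block",H[222,415],"pliers",H[205,297])
show("cab",(320,105,450,210),((H>85)).astype(np.uint8),100)
show("block",(385,203,445,245),((H>30)&(H<60)).astype(np.uint8),42)
E
```

```text
wedge ((512.1172485351562, 73.86343383789062), (120.83806610107422, 40.718482971191406), 8.407306671142578) 
 [[449.4  85.2]
 [455.3  44.9]
 [574.9  62.6]
 [568.9 102.8]]
(332, 210, 20, 42)Traceback (most recent call last):
  File "<stdin>", line 19, in <module>
  File "h.py", line 12, in dep
    o,d=ray(n,u,v); return o+d*D[int(v),int(u)]
        ~~~^^^^^^^
  File "h.py", line 6, in ray
    K,k1,T=cal(n)
           ~~~^^^
  File "h.py", line 4, in cal
    c=manip.calibration(n); return np.array(c["intrinsics"]),c["k1"],np.array(c["camera_from_world"])
ValueError: time passes only in moves, steps and waits
```

View pics/crop0.png

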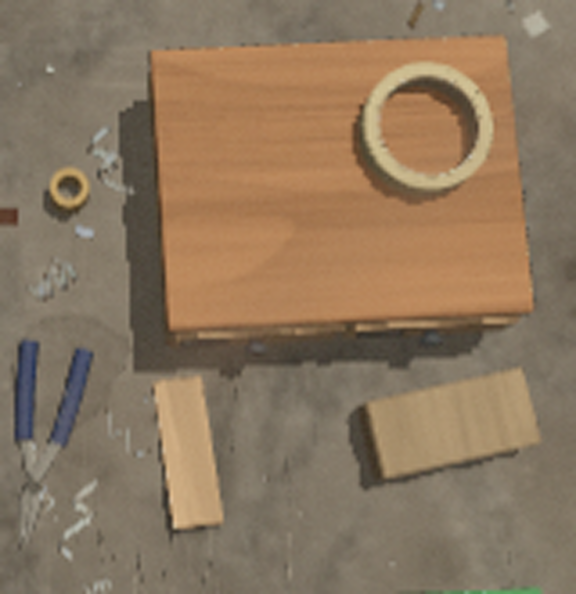

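The crop shows the wedge's thin end near crop (180,380) and its heel near (197,525). The cabinet's front-left top corner is at about (168,330). Next I measure the cabinet.

```bash
sed -i '1i import functools' h.py; sed -i 's/^def cal/@functools.lru_cache(None)\ndef cal/' h.py; python3 - <<'E'
from h import *
im=cv2.imread("pics/top0.png");D=np.load("top0.npy")
hsv=cv2.cvtColor(im,cv2.COLOR_BGR2HSV)
def show(name,box,m,z):
    a,b,cc,d=box; mm=np.zeros(m.shape,np.uint8); mm[b:d,a:cc]=m[b:d,a:cc]
    ct=max(cv2.findContours(mm,0,1)[0],key=cv2.contourArea)
    P=np.array([plane("top",*p[0],z)[:2] for p in ct.astype(float)],np.float32)
    r=cv2.minAreaRect(P);print(name,r,"\n",cv2.boxPoints(r).round(1).tolist())
H=np.zeros(D.shape)
for v in range(100,270):
  for u in range(290,450): H[v,u]=dep("top",D,u,v)[2]
print("top z",H[150,345],H[180,400],"bench",H[240,370],"wedge",H[213:252:6,342].round(1), "block",H[222,415],"pliers",H[205,297])
show("cab",(320,105,450,210),((H>90)).astype(np.uint8),100)
show("block",(385,203,445,245),((H>30)&(H<60)).astype(np.uint8),42)
show("pliers",(290,195,320,250),((H>6)&(H<40)).astype(np.uint8),10)
# hand-picked corners from crop
for nm,p,z in [("FL",(168,330),100),("BL",(151,51),100),("FR",(532,312),100),("BR",(506,38),100),("tipL",(155,383),2),("tipR",(201,378),2),("heelL",(174,529),18),("heelR",(222,522),18)]:
    print(nm,plane("top",290+(p[0]+.5)/3.6-.5,105+(p[1]+.5)/3.6-.5,z).round(1))
E
```

```text
top z 100.23619345446241 102.09907748915475 bench -1.0914716465024412 wedge [ 4.8  8.3  8.3 14.7 14.3 17.6 19.3] block 41.04138985181635 pliers 18.25891124459713
cab ((714.6948852539062, -35.11408996582031), (222.2375946044922, 280.97784423828125), 3.840097427368164) 
 [[594.4000244140625, 97.5999984741211], [613.2000122070312, -182.6999969482422], [835.0, -167.8000030517578], [816.2000122070312, 112.5]]
block ((535.039306640625, -132.8621368408203), (59.51099395751953, 132.2106170654297), 13.194722175598145) 
 [[491.0, -75.30000305175781], [521.2000122070312, -204.0], [579.0999755859375, -190.39999389648438], [548.9000244140625, -61.70000076293945]]
pliers ((525.3731079101562, 190.13772583007812), (58.44801712036133, 142.28646850585938), 81.96814727783203) 
 [[450.79998779296875, 171.10000610351562], [591.7000122070312, 151.3000030517578], [599.9000244140625, 209.10000610351562], [459.0, 229.0]]
FL [596.9  96.6 100. ]
BL [814.4 110.2 100. ]
FR [ 614.6 -179.9  100. ]
BR [ 831.5 -168.   100. ]
tipL [567.9  99.8   2. ]
tipR [572.5  62.3   2. ]
heelL [450.1  85.1  18. ]
heelR [456.  47.  18.]
```

Estimates:
- **Cabinet:** yaw 0.067 rad, corner_top about (619,73.4), foot_front about (599,72).
- **Wedge:** yaw about 0.13 rad, tip about (570,81), heel about (453,66).

First I move above the corner with the fingers shut.

Emit:
{"method": "arm_command", "body": {
  "motion": [
    {"fingers": 0,"dx": 0.05,"dy": 0.08,"dz": 0,"rz": -0.1},
    {"fingers": 0,"dx": 0.1,"dy": 0.15,"dz": 0,"rz": -0.2},
    {"fingers": 0,"dx": 0.14,"dy": 0.2,"dz": 0,"rz": -0.3},
    {"fingers": 0,"dx": 0.18,"dy": 0.26,"dz": 0,"rz": -0.354},
    {"fingers": 0,"dx": 0.21,"dy": 0.32,"dz": 0,"rz": -0.354},
    {"fingers": 0,"dx": 0.24,"dy": 0.38,"dz": 0,"rz": -0.354},
    {"fingers": 0,"dx": 0.28,"dy": 0.44,"dz": 0,"rz": -0.354},
    {"fingers": 0,"dx": 0.31,"dy": 0.5,"dz": 0,"rz": -0.354},
    {"fingers": 0,"dx": 0.35,"dy": 0.55,"dz": 0,"rz": -0.354},
    {"fingers": 0,"dx": 0.382,"dy": 0.59,"dz": -0.02,"rz": -0.354},
    {"fingers": 0,"dx": 0.382,"dy": 0.598,"dz": -0.06,"rz": -0.354},
    {"fingers": 0,"dx": 0.382,"dy": 0.598,"dz": -0.1,"rz": -0.354},
    {"fingers": 0,"dx": 0.382,"dy": 0.598,"dz": -0.12,"rz": -0.354},
    {"fingers": 0,"dx": 0.382,"dy": 0.598,"dz": -0.12,"rz": -0.354},
    {"fingers": 0,"dx": 0.382,"dy": 0.598,"dz": -0.12,"rz": -0.354}
  ]
}}

```text
schema error: expected keys fingers, dx, dy, dz, rx, ry, rz
```

Emit:
{"method": "arm_command", "body": {
  "motion": [
    {"fingers": 0,"dx": 0.05,"dy": 0.08,"dz": 0,"rx": 0,"ry": 0,"rz": -0.1},
    {"fingers": 0,"dx": 0.1,"dy": 0.15,"dz": 0,"rx": 0,"ry": 0,"rz": -0.2},
    {"fingers": 0,"dx": 0.14,"dy": 0.2,"dz": 0,"rx": 0,"ry": 0,"rz": -0.3},
    {"fingers": 0,"dx": 0.18,"dy": 0.26,"dz": 0,"rx": 0,"ry": 0,"rz": -0.354},
    {"fingers": 0,"dx": 0.21,"dy": 0.32,"dz": 0,"rx": 0,"ry": 0,"rz": -0.354},
    {"fingers": 0,"dx": 0.24,"dy": 0.38,"dz": 0,"rx": 0,"ry": 0,"rz": -0.354},
    {"fingers": 0,"dx": 0.28,"dy": 0.44,"dz": 0,"rx": 0,"ry": 0,"rz": -0.354},
    {"fingers": 0,"dx": 0.31,"dy": 0.5,"dz": 0,"rx": 0,"ry": 0,"rz": -0.354},
    {"fingers": 0,"dx": 0.35,"dy": 0.55,"dz": 0,"rx": 0,"ry": 0,"rz": -0.354},
    {"fingers": 0,"dx": 0.382,"dy": 0.59,"dz": -0.02,"rx": 0,"ry": 0,"rz": -0.354},
    {"fingers": 0,"dx": 0.382,"dy": 0.598,"dz": -0.06,"rx": 0,"ry": 0,"rz": -0.354},
    {"fingers": 0,"dx": 0.382,"dy": 0.598,"dz": -0.1,"rx": 0,"ry": 0,"rz": -0.354},
    {"fingers": 0,"dx": 0.382,"dy": 0.598,"dz": -0.12,"rx": 0,"ry": 0,"rz": -0.354},
    {"fingers": 0,"dx": 0.382,"dy": 0.598,"dz": -0.12,"rx": 0,"ry": 0,"rz": -0.354},
    {"fingers": 0,"dx": 0.382,"dy": 0.598,"dz": -0.12,"rx": 0,"ry": 0,"rz": -0.354}
  ]
}}

```text
time: 1.98
ee_pos: [617.5, 72.8, 119.9]
orientation: [[0.998, 0.066, 0.002], [0.066, -0.998, -0.0], [0.001, 0.0, -1.0]]
wrist_force: [0.5, 0.4, 0.6]
finger_gap: 0.4
```

Emit:
{"method": "arm_command", "body": {
  "motion": [
    {"fingers": 0,"dx": 0,"dy": 0,"dz": -0.01,"rx": 0,"ry": 0,"rz": 0},
    {"fingers": 0,"dx": 0,"dy": 0,"dz": -0.018,"rx": 0,"ry": 0,"rz": 0},
    {"fingers": 0,"dx": 0,"dy": 0,"dz": -0.02,"rx": 0,"ry": 0,"rz": 0},
    {"fingers": 0,"dx": 0,"dy": 0,"dz": -0.022,"rx": 0,"ry": 0,"rz": 0},
    {"fingers": 0,"dx": 0,"dy": 0,"dz": -0.023,"rx": 0,"ry": 0,"rz": 0},
    {"fingers": 0,"dx": 0,"dy": 0,"dz": -0.024,"rx": 0,"ry": 0,"rz": 0},
    {"fingers": 0,"dx": 0,"dy": 0,"dz": -0.024,"rx": 0,"ry": 0,"rz": 0},
    {"fingers": 0,"dx": 0,"dy": 0,"dz": -0.024,"rx": 0,"ry": 0,"rz": 0}
  ]
}}

```text
time: 2.98
ee_pos: [616.9, 73.4, 95.6]
orientation: [[0.998, 0.067, -0.0], [0.067, -0.998, 0.0], [-0.0, -0.0, -1.0]]
wrist_force: [-5.8, 0.8, 8.2]
finger_gap: 0.7
```

Emit:
{"method": "arm_command", "body": {
  "motion": [
    {"fingers": 0,"dx": 0,"dy": 0,"dz": -0.0007,"rx": 0,"ry": 0,"rz": 0},
    {"fingers": 0,"dx": 0,"dy": 0,"dz": -0.0014,"rx": 0,"ry": 0,"rz": 0},
    {"fingers": 0,"dx": 0,"dy": 0,"dz": -0.002,"rx": 0,"ry": 0,"rz": 0},
    {"fingers": 0,"dx": 0,"dy": 0,"dz": -0.002,"rx": 0,"ry": 0,"rz": 0}
  ]
}}

```text
time: 3.48
ee_pos: [616.9, 73.4, 95.4]
orientation: [[0.998, 0.067, 0.0], [0.067, -0.998, -0.0], [-0.0, 0.0, -1.0]]
wrist_force: [-11.8, 1.7, 19.5]
finger_gap: 0.6
```

```bash
python3 - <<'E'
from h import *
im,D=manip.get_image("scene"); o=manip.get_obs();print(o["time"],o["ee_pos"],o["wrist_force"],o["torque"])
im0=cv2.imread("pics/scene0.png")
s=(slice(130,250),slice(260,400))
cv2.imwrite("pics/press.png",cv2.resize(np.hstack([im0[s],im[s]]),None,fx=2.8,fy=2.8,interpolation=cv2.INTER_CUBIC))
# tilt: depth-plane fits of the cabinet top, right/back part
D0=np.load("scene0.npy")
for d in(D0,D):
    P=[]
    for v in range(140,200,1):
        for u in range(280,385,1):
            if d[v,u]>0:
                p=dep("scene",d,u,v)
                q=np.array([[.998,.067],[-.067,.998]])@(p[:2]-[714.5,-35.5])
                if abs(q[0])<95 and abs(q[1])<125 and 85<p[2]<112 and (q[0]>-20 or q[1]<0): P.append([*q,p[2]])
    P=np.array(P);A=np.c_[P[:,:2],np.ones(len(P))]
    for i in range(3):
        c=np.linalg.lstsq(A,P[:,2],rcond=None)[0]; k=abs(A@c-P[:,2])<4; A,P=A[k],P[k]
    print(len(P),c)
E
```

```text
3.525 [616.88377223  73.39880107  95.38381514] [-11.28979452   2.02830138  19.19357617] [0.17289009 1.81032827 0.00643495]
1398 [ 9.52601563e-04 -2.45422903e-03  1.00104546e+02]
710 [ 2.69418933e-02 -2.19912235e-02  1.00000755e+02]
```

Tilt went from 0 to about 0.035 rad, and the stop at z≈95.4 puts the gap at about 4.6–5 mm. The corner hit its stop at 19 N, so step 1 is done. Next I lift and straddle the wedge to centre and align it.

Emit:
{"method": "arm_command", "body": {
  "motion": [
    {"fingers": 0,"dx": 0,"dy": 0,"dz": 0.006,"rx": 0,"ry": 0,"rz": 0},
    {"fingers": 0,"dx": 0,"dy": 0,"dz": 0.012,"rx": 0,"ry": 0,"rz": 0},
    {"fingers": 0.062,"dx": 0,"dy": 0,"dz": 0.05,"rx": 0,"ry": 0,"rz": 0},
    {"fingers": 0.062,"dx": -0.04,"dy": 0,"dz": 0.06,"rx": 0,"ry": 0,"rz": 0.03},
    {"fingers": 0.062,"dx": -0.09,"dy": 0.001,"dz": 0.06,"rx": 0,"ry": 0,"rz": 0.063},
    {"fingers": 0.062,"dx": -0.105,"dy": 0.001,"dz": 0.03,"rx": 0,"ry": 0,"rz": 0.063},
    {"fingers": 0.062,"dx": -0.105,"dy": 0.001,"dz": -0.02,"rx": 0,"ry": 0,"rz": 0.063},
    {"fingers": 0.062,"dx": -0.105,"dy": 0.001,"dz": -0.05,"rx": 0,"ry": 0,"rz": 0.063},
    {"fingers": 0.062,"dx": -0.105,"dy": 0.001,"dz": -0.06,"rx": 0,"ry": 0,"rz": 0.063},
    {"fingers": 0.062,"dx": -0.105,"dy": 0.001,"dz": -0.06,"rx": 0,"ry": 0,"rz": 0.063}
  ]
}}

```text
time: 4.78
ee_pos: [512.0, 74.1, 32.6]
orientation: [[0.992, 0.129, -0.001], [0.129, -0.992, 0.0], [-0.001, -0.0, -1.0]]
wrist_force: [0.2, 0.4, -0.5]
finger_gap: 62.3
```

```bash
python3 - <<'E'
from h import *
im,D=manip.get_image("scene")
im2,D2=manip.get_image("top")
a=cv2.resize(im[150:270,270:430],(640,480),interpolation=cv2.INTER_CUBIC)
cv2.imwrite("pics/strad.png",a)
P=np.float32([plane("top",u,v,100)[:2] for u,v in [(0,0)]])
o=manip.get_obs();print(o["time"],o["ee_pos"],o["wrist_force"],o["finger_gap"])
im0=cv2.imread("pics/top0.png")
print("top shift px cabinet back-left corner:",cv2.phaseCorrelate(im0[105:165,320:400,1].astype(float),im2[105:165,320:400,1].astype(float)))
E
```

```text
4.875 [513.08830209  74.04551465  33.91388605] [0.18125305 1.06625418 0.69895867] 62.4107350362294
top shift px cabinet back-left corner: ((-0.009358379430054242, 0.04990442000655548), 1.0003258037046334)
```

View pics/strad.png

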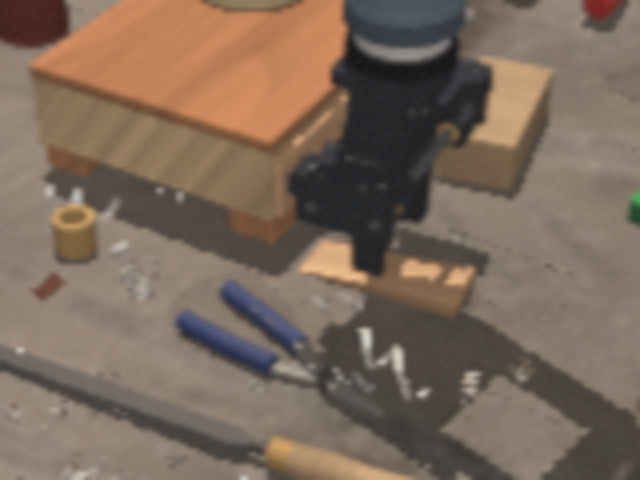

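The fingers straddle the wedge at crop (370,265), clear of the pliers. The cabinet is unmoved (shift about 0 px). Now I descend, close lightly, slide and turn the wedge flat on the bench, then open.

Emit:
{"method": "arm_command", "body": {
  "motion": [
    {"fingers": 0.062,"dx": 0,"dy": 0,"dz": -0.015,"rx": 0,"ry": 0,"rz": 0},
    {"fingers": 0.062,"dx": 0,"dy": 0,"dz": -0.025,"rx": 0,"ry": 0,"rz": 0},
    {"fingers": 0.062,"dx": 0,"dy": 0,"dz": -0.027,"rx": 0,"ry": 0,"rz": 0},
    {"fingers": 0.034,"dx": 0,"dy": 0,"dz": -0.027,"rx": 0,"ry": 0,"rz": 0},
    {"fingers": 0.034,"dx": 0,"dy": 0,"dz": -0.027,"rx": 0,"ry": 0,"rz": 0},
    {"fingers": 0.034,"dx": 0,"dy": 0,"dz": -0.027,"rx": 0,"ry": 0,"rz": 0},
    {"fingers": 0.034,"dx": 0,"dy": 0,"dz": -0.027,"rx": 0,"ry": 0,"rz": 0},
    {"fingers": 0.034,"dx": 0,"dy": 0,"dz": -0.027,"rx": 0,"ry": 0,"rz": 0}
  ],
  "force": 3
}}

```text
time: 5.88
ee_pos: [512.2, 74.1, 6.0]
orientation: [[0.992, 0.129, 0.001], [0.129, -0.992, -0.0], [0.001, 0.0, -1.0]]
wrist_force: [0.1, -0.2, 1.8]
finger_gap: 40.0
```

Emit:
{"method": "arm_command", "body": {
  "motion": [
    {"fingers": 0.034,"dx": 0,"dy": -0.002,"dz": 0,"rx": 0,"ry": 0,"rz": -0.015},
    {"fingers": 0.034,"dx": 0,"dy": -0.004,"dz": 0,"rx": 0,"ry": 0,"rz": -0.03},
    {"fingers": 0.034,"dx": 0,"dy": -0.006,"dz": 0,"rx": 0,"ry": 0,"rz": -0.045},
    {"fingers": 0.034,"dx": 0,"dy": -0.008,"dz": 0,"rx": 0,"ry": 0,"rz": -0.063},
    {"fingers": 0.034,"dx": 0,"dy": -0.008,"dz": 0,"rx": 0,"ry": 0,"rz": -0.063},
    {"fingers": 0.06,"dx": 0,"dy": -0.008,"dz": 0,"rx": 0,"ry": 0,"rz": -0.063},
    {"fingers": 0.06,"dx": 0,"dy": -0.008,"dz": 0,"rx": 0,"ry": 0,"rz": -0.063},
    {"fingers": 0.06,"dx": 0,"dy": -0.008,"dz": 0,"rx": 0,"ry": 0,"rz": -0.063},
    {"fingers": 0.06,"dx": 0,"dy": -0.008,"dz": 0.015,"rx": 0,"ry": 0,"rz": -0.063},
    {"fingers": 0.06,"dx": -0.01,"dy": -0.009,"dz": 0.05,"rx": 0,"ry": 0,"rz": -0.063},
    {"fingers": 0,"dx": -0.05,"dy": -0.011,"dz": 0.06,"rx": 0,"ry": 0,"rz": -0.063},
    {"fingers": 0,"dx": -0.088,"dy": -0.0135,"dz": 0.04,"rx": 0,"ry": 0,"rz": -0.063},
    {"fingers": 0,"dx": -0.088,"dy": -0.0135,"dz": 0.03,"rx": 0,"ry": 0,"rz": -0.063},
    {"fingers": 0,"dx": -0.088,"dy": -0.0135,"dz": 0.03,"rx": 0,"ry": 0,"rz": -0.063}
  ]
}}

```text
time: 7.62
ee_pos: [424.6, 60.5, 36.1]
orientation: [[0.998, 0.067, 0.001], [0.067, -0.998, -0.0], [0.001, 0.0, -1.0]]
wrist_force: [-0.8, -0.1, 0.1]
finger_gap: 22.4
```

```bash
python3 - <<'E'
from h import *
im,D=manip.get_image("top")
o=manip.get_obs();print(o["time"],o["ee_pos"],o["wrist_force"],o["finger_gap"])
cv2.imwrite("pics/align.png",cv2.resize(im[180:280,300:420],(720,600),interpolation=cv2.INTER_CUBIC))
E
```

```text
7.675 [425.35107528  60.47580457  36.44688747] [-0.58304735 -0.33512459 -0.8619683 ] 18.155762326241618
```

View pics/align.png

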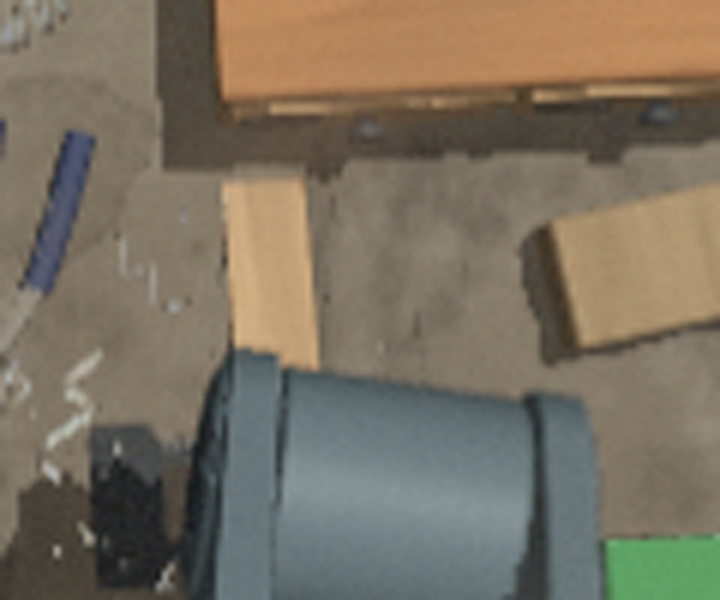

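The wedge now lines up with the cabinet's side (thin end at crop x 224–306), clear of the pliers and block. Next I lower behind the heel and push.

Emit:
{"method": "arm_command", "body": {
  "motion": [
    {"fingers": 0,"dx": 0,"dy": 0,"dz": -0.015,"rx": 0,"ry": 0,"rz": 0},
    {"fingers": 0,"dx": 0,"dy": 0,"dz": -0.027,"rx": 0,"ry": 0,"rz": 0},
    {"fingers": 0,"dx": 0,"dy": 0,"dz": -0.028,"rx": 0,"ry": 0,"rz": 0},
    {"fingers": 0,"dx": 0,"dy": 0,"dz": -0.028,"rx": 0,"ry": 0,"rz": 0},
    {"fingers": 0,"dx": 0.01,"dy": 0.0007,"dz": -0.028,"rx": 0,"ry": 0,"rz": 0},
    {"fingers": 0,"dx": 0.016,"dy": 0.001,"dz": -0.028,"rx": 0,"ry": 0,"rz": 0},
    {"fingers": 0,"dx": 0.02,"dy": 0.0013,"dz": -0.028,"rx": 0,"ry": 0,"rz": 0},
    {"fingers": 0,"dx": 0.024,"dy": 0.0016,"dz": -0.028,"rx": 0,"ry": 0,"rz": 0},
    {"fingers": 0,"dx": 0.028,"dy": 0.0019,"dz": -0.028,"rx": 0,"ry": 0,"rz": 0},
    {"fingers": 0,"dx": 0.032,"dy": 0.0021,"dz": -0.028,"rx": 0,"ry": 0,"rz": 0},
    {"fingers": 0,"dx": 0.036,"dy": 0.0024,"dz": -0.028,"rx": 0,"ry": 0,"rz": 0},
    {"fingers": 0,"dx": 0.04,"dy": 0.0027,"dz": -0.028,"rx": 0,"ry": 0,"rz": 0},
    {"fingers": 0,"dx": 0.04,"dy": 0.0027,"dz": -0.028,"rx": 0,"ry": 0,"rz": 0}
  ]
}}

```text
time: 9.3
ee_pos: [464.4, 63.3, 7.8]
orientation: [[0.998, 0.067, 0.001], [0.067, -0.998, -0.0], [0.001, 0.0, -1.0]]
wrist_force: [-1.3, -0.2, 0.9]
finger_gap: 0.3
```

```bash
python3 - <<'E'
from h import *
im,D=manip.get_image("top")
ims,_=manip.get_image("scene")
o=manip.get_obs();print(o["time"],o["ee_pos"],o["wrist_force"],o["finger_gap"])
cv2.imwrite("pics/push1.png",np.hstack([cv2.resize(im[180:280,310:390],(400,500),interpolation=cv2.INTER_CUBIC),cv2.resize(ims[180:255,310:370],(400,500),interpolation=cv2.INTER_CUBIC)]))
E
```

```text
9.4 [463.93216707  63.35600506   7.70564696] [-0.64375066  0.16894302  0.20223145] 0.5460367818960234
```

View pics/push1.png

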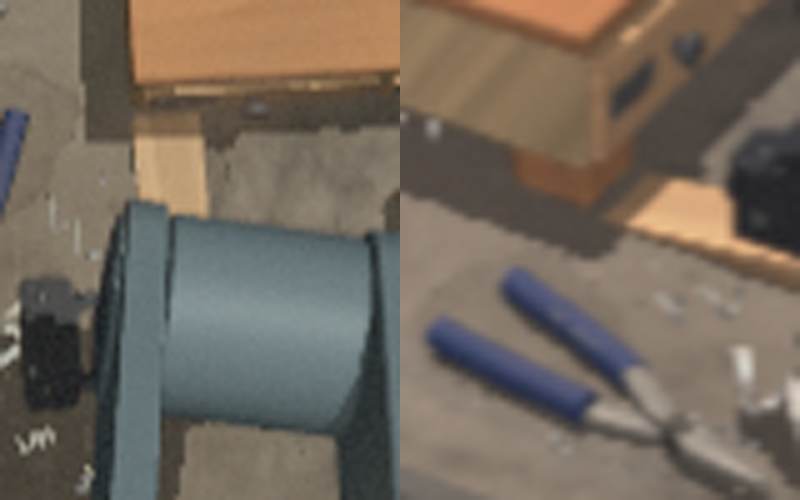

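The wedge tip is just at the front face of the foot, in line with it. I continue slowly.

Emit:
{"method": "arm_command", "body": {
  "motion": [
    {"fingers": 0,"dx": 0.003,"dy": 0.0002,"dz": 0,"rx": 0,"ry": 0,"rz": 0},
    {"fingers": 0,"dx": 0.006,"dy": 0.0004,"dz": 0,"rx": 0,"ry": 0,"rz": 0},
    {"fingers": 0,"dx": 0.009,"dy": 0.0006,"dz": 0,"rx": 0,"ry": 0,"rz": 0},
    {"fingers": 0,"dx": 0.012,"dy": 0.0008,"dz": 0,"rx": 0,"ry": 0,"rz": 0},
    {"fingers": 0,"dx": 0.015,"dy": 0.001,"dz": 0,"rx": 0,"ry": 0,"rz": 0},
    {"fingers": 0,"dx": 0.017,"dy": 0.0011,"dz": 0,"rx": 0,"ry": 0,"rz": 0},
    {"fingers": 0,"dx": 0.019,"dy": 0.0013,"dz": 0,"rx": 0,"ry": 0,"rz": 0},
    {"fingers": 0,"dx": 0.019,"dy": 0.0013,"dz": 0,"rx": 0,"ry": 0,"rz": 0}
  ]
}}

```text
time: 10.4
ee_pos: [483.2, 64.6, 7.8]
orientation: [[0.998, 0.067, 0.0], [0.067, -0.998, -0.0], [0.0, 0.0, -1.0]]
wrist_force: [0.6, -0.6, -0.1]
finger_gap: 0.4
```

Emit:
{"method": "arm_command", "body": {
  "motion": [
    {"fingers": 0,"dx": 0.001,"dy": 0.0001,"dz": 0,"rx": 0,"ry": 0,"rz": 0},
    {"fingers": 0,"dx": 0.002,"dy": 0.0002,"dz": 0,"rx": 0,"ry": 0,"rz": 0},
    {"fingers": 0,"dx": 0.003,"dy": 0.0002,"dz": 0,"rx": 0,"ry": 0,"rz": 0},
    {"fingers": 0,"dx": 0.004,"dy": 0.0003,"dz": 0,"rx": 0,"ry": 0,"rz": 0},
    {"fingers": 0,"dx": 0.004,"dy": 0.0003,"dz": 0,"rx": 0,"ry": 0,"rz": 0}
  ]
}}

```text
time: 11.02
ee_pos: [487.1, 64.9, 7.7]
orientation: [[0.998, 0.067, 0.0], [0.067, -0.998, -0.0], [0.0, 0.0, -1.0]]
wrist_force: [0.9, -0.1, -0.5]
finger_gap: 0.0
```

Emit:
{"method": "arm_command", "body": {
  "motion": [
    {"fingers": 0,"dx": 0.001,"dy": 0.0001,"dz": 0,"rx": 0,"ry": 0,"rz": 0},
    {"fingers": 0,"dx": 0.002,"dy": 0.0002,"dz": 0,"rx": 0,"ry": 0,"rz": 0},
    {"fingers": 0,"dx": 0.003,"dy": 0.0002,"dz": 0,"rx": 0,"ry": 0,"rz": 0},
    {"fingers": 0,"dx": 0.003,"dy": 0.0002,"dz": 0,"rx": 0,"ry": 0,"rz": 0}
  ]
}}

```text
time: 11.52
ee_pos: [490.1, 65.2, 7.8]
orientation: [[0.998, 0.067, 0.0], [0.067, -0.998, 0.0], [0.0, 0.0, -1.0]]
wrist_force: [-0.0, -0.5, -0.2]
finger_gap: 0.4
```

Emit:
{"method": "arm_command", "body": {
  "motion": [
    {"fingers": 0,"dx": 0.001,"dy": 0.0001,"dz": 0,"rx": 0,"ry": 0,"rz": 0},
    {"fingers": 0,"dx": 0.002,"dy": 0.0002,"dz": 0,"rx": 0,"ry": 0,"rz": 0},
    {"fingers": 0,"dx": 0.003,"dy": 0.0002,"dz": 0,"rx": 0,"ry": 0,"rz": 0},
    {"fingers": 0,"dx": 0.003,"dy": 0.0002,"dz": 0,"rx": 0,"ry": 0,"rz": 0}
  ]
}}

```text
time: 12.02
ee_pos: [493.1, 65.3, 7.7]
orientation: [[0.998, 0.067, 0.0], [0.067, -0.998, -0.0], [0.0, 0.0, -1.0]]
wrist_force: [0.1, 0.4, 0.4]
finger_gap: 0.6
```

```bash
python3 - <<'E'
from h import *
im,D=manip.get_image("top")
ims,_=manip.get_image("scene")
o=manip.get_obs();print(o["time"],o["ee_pos"],o["wrist_force"],o["torque"])
cv2.imwrite("pics/push2.png",np.hstack([cv2.resize(im[180:280,310:390],(400,500),interpolation=cv2.INTER_CUBIC),cv2.resize(ims[180:255,310:370],(400,500),interpolation=cv2.INTER_CUBIC)]))
E
```

```text
12.125 [493.01669234  65.35941184   7.73706582] [0.15521101 0.77923569 0.58992733] [-0.00189283  0.09500051 -0.04294973]
```

View pics/push2.png

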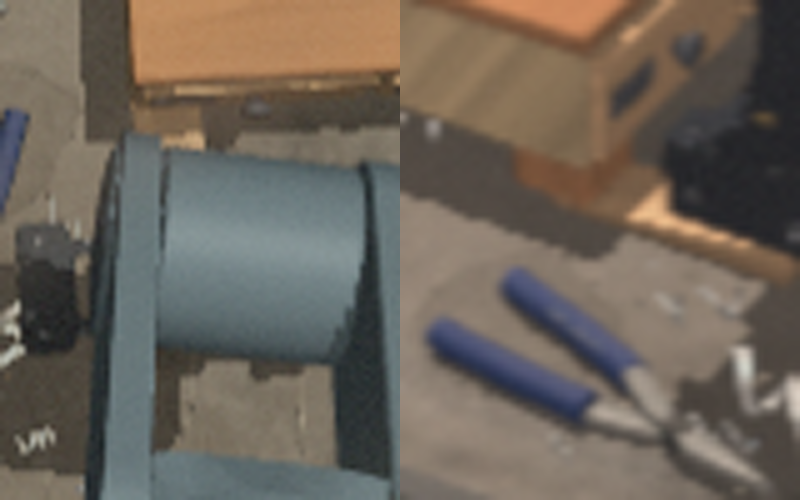

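The wedge is under the foot by about 23 mm, with no firm contact yet. I keep going.

Emit:
{"method": "arm_command", "body": {
  "motion": [
    {"fingers": 0,"dx": 0.001,"dy": 0.0001,"dz": 0,"rx": 0,"ry": 0,"rz": 0},
    {"fingers": 0,"dx": 0.002,"dy": 0.0002,"dz": 0,"rx": 0,"ry": 0,"rz": 0},
    {"fingers": 0,"dx": 0.003,"dy": 0.0002,"dz": 0,"rx": 0,"ry": 0,"rz": 0},
    {"fingers": 0,"dx": 0.003,"dy": 0.0002,"dz": 0,"rx": 0,"ry": 0,"rz": 0}
  ]
}}

```text
time: 12.62
ee_pos: [496.1, 65.6, 7.7]
orientation: [[0.998, 0.067, 0.0], [0.067, -0.998, 0.0], [0.0, -0.0, -1.0]]
wrist_force: [-0.0, 0.3, 0.1]
finger_gap: 0.6
```

Emit:
{"method": "arm_command", "body": {
  "motion": [
    {"fingers": 0,"dx": 0.001,"dy": 0.0001,"dz": 0,"rx": 0,"ry": 0,"rz": 0},
    {"fingers": 0,"dx": 0.002,"dy": 0.0002,"dz": 0,"rx": 0,"ry": 0,"rz": 0},
    {"fingers": 0,"dx": 0.003,"dy": 0.0002,"dz": 0,"rx": 0,"ry": 0,"rz": 0},
    {"fingers": 0,"dx": 0.003,"dy": 0.0002,"dz": 0,"rx": 0,"ry": 0,"rz": 0}
  ]
}}

```text
time: 13.12
ee_pos: [497.7, 65.9, 7.5]
orientation: [[0.998, 0.067, -0.003], [0.067, -0.998, 0.0], [-0.003, -0.0, -1.0]]
wrist_force: [-6.0, -0.1, 4.7]
finger_gap: 0.7
```

Contact: 6 N. One more small step to seat it.

Emit:
{"method": "arm_command", "body": {
  "motion": [
    {"fingers": 0,"dx": 0.0005,"dy": 0,"dz": 0,"rx": 0,"ry": 0,"rz": 0},
    {"fingers": 0,"dx": 0.001,"dy": 0.0001,"dz": 0,"rx": 0,"ry": 0,"rz": 0},
    {"fingers": 0,"dx": 0.001,"dy": 0.0001,"dz": 0,"rx": 0,"ry": 0,"rz": 0}
  ]
}}

```text
time: 13.5
ee_pos: [498.0, 65.9, 7.3]
orientation: [[0.998, 0.067, -0.004], [0.067, -0.998, 0.0], [-0.004, -0.0, -1.0]]
wrist_force: [-8.0, 0.2, 6.9]
finger_gap: 0.5
```

Emit:
{"method": "arm_command", "body": {
  "motion": [
    {"fingers": 0,"dx": -0.003,"dy": 0,"dz": 0,"rx": 0,"ry": 0,"rz": 0},
    {"fingers": 0,"dx": -0.012,"dy": -0.001,"dz": 0,"rx": 0,"ry": 0,"rz": 0},
    {"fingers": 0,"dx": -0.025,"dy": -0.001,"dz": 0.01,"rx": 0,"ry": 0,"rz": 0},
    {"fingers": 0,"dx": -0.03,"dy": 0,"dz": 0.06,"rx": 0,"ry": 0,"rz": 0},
    {"fingers": 0,"dx": -0.03,"dy": 0,"dz": 0.12,"rx": 0,"ry": 0,"rz": 0},
    {"fingers": 0,"dx": 0.01,"dy": 0.003,"dz": 0.142,"rx": 0,"ry": 0,"rz": 0},
    {"fingers": 0,"dx": 0.06,"dy": 0.006,"dz": 0.142,"rx": 0,"ry": 0,"rz": 0},
    {"fingers": 0,"dx": 0.105,"dy": 0.0075,"dz": 0.142,"rx": 0,"ry": 0,"rz": 0},
    {"fingers": 0,"dx": 0.117,"dy": 0.0075,"dz": 0.125,"rx": 0,"ry": 0,"rz": 0},
    {"fingers": 0,"dx": 0.117,"dy": 0.0075,"dz": 0.108,"rx": 0,"ry": 0,"rz": 0},
    {"fingers": 0,"dx": 0.117,"dy": 0.0075,"dz": 0.1,"rx": 0,"ry": 0,"rz": 0},
    {"fingers": 0,"dx": 0.117,"dy": 0.0075,"dz": 0.096,"rx": 0,"ry": 0,"rz": 0},
    {"fingers": 0,"dx": 0.117,"dy": 0.0075,"dz": 0.096,"rx": 0,"ry": 0,"rz": 0}
  ]
}}

```text
time: 15.12
ee_pos: [616.6, 73.4, 103.9]
orientation: [[0.998, 0.067, 0.0], [0.067, -0.998, 0.0], [0.0, -0.0, -1.0]]
wrist_force: [-0.4, 0.3, 0.3]
finger_gap: 0.6
```

```bash
python3 - <<'E'
from h import *
im,D=manip.get_image("top")
ims,_=manip.get_image("scene")
o=manip.get_obs();print(o["time"],o["ee_pos"],o["wrist_force"])
cv2.imwrite("pics/in.png",np.hstack([cv2.resize(im[180:280,310:390],(400,500),interpolation=cv2.INTER_CUBIC),cv2.resize(ims[180:255,310:370],(400,500),interpolation=cv2.INTER_CUBIC)]))
E
```

```text
15.225 [617.15418447  73.34148665 104.50601437] [ 0.15705289 -0.08814595 -0.44189979]
```

View pics/in.png

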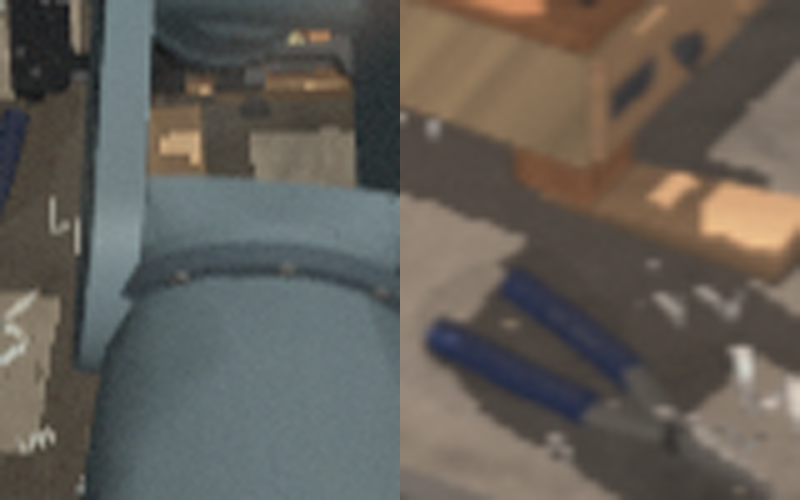

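The wedge sits under the foot in line, and stayed put when the fingers withdrew. Now I press.

Emit:
{"method": "arm_command", "body": {
  "motion": [
    {"fingers": 0,"dx": 0,"dy": 0,"dz": -0.002,"rx": 0,"ry": 0,"rz": 0},
    {"fingers": 0,"dx": 0,"dy": 0,"dz": -0.003,"rx": 0,"ry": 0,"rz": 0},
    {"fingers": 0,"dx": 0,"dy": 0,"dz": -0.004,"rx": 0,"ry": 0,"rz": 0},
    {"fingers": 0,"dx": 0,"dy": 0,"dz": -0.005,"rx": 0,"ry": 0,"rz": 0},
    {"fingers": 0,"dx": 0,"dy": 0,"dz": -0.0055,"rx": 0,"ry": 0,"rz": 0},
    {"fingers": 0,"dx": 0,"dy": 0,"dz": -0.0055,"rx": 0,"ry": 0,"rz": 0}
  ]
}}

```text
time: 15.98
ee_pos: [617.0, 73.4, 100.1]
orientation: [[0.998, 0.067, 0.0], [0.067, -0.998, -0.0], [0.0, 0.0, -1.0]]
wrist_force: [-6.6, -0.1, 12.6]
finger_gap: 0.6
```

Emit:
{"method": "arm_command", "body": {
  "motion": [
    {"fingers": 0,"dx": 0,"dy": 0,"dz": 0,"rx": 0,"ry": 0,"rz": 0},
    {"fingers": 0,"dx": 0,"dy": 0,"dz": 0,"rx": 0,"ry": 0,"rz": 0},
    {"fingers": 0,"dx": 0,"dy": 0,"dz": 0,"rx": 0,"ry": 0,"rz": 0},
    {"fingers": 0,"dx": 0,"dy": 0,"dz": 0,"rx": 0,"ry": 0,"rz": 0},
    {"fingers": 0,"dx": 0,"dy": 0,"dz": 0,"rx": 0,"ry": 0,"rz": 0},
    {"fingers": 0,"dx": 0,"dy": 0,"dz": 0,"rx": 0,"ry": 0,"rz": 0}
  ]
}}

```text
time: 16.73
ee_pos: [617.0, 73.4, 100.0]
orientation: [[0.998, 0.067, 0.0], [0.067, -0.998, -0.0], [0.0, 0.0, -1.0]]
wrist_force: [-6.1, -0.0, 12.8]
finger_gap: 0.3
```

```bash
python3 - <<'E'
from h import *
im,d=manip.get_image("scene"); o=manip.get_obs();print(o["time"],o["ee_pos"],o["wrist_force"])
P=[]
for v in range(140,200):
    for u in range(280,385):
        if d[v,u]>0:
            p=dep("scene",d,u,v); q=np.array([[.998,.067],[-.067,.998]])@(p[:2]-[714.5,-35.5])
            if abs(q[0])<95 and abs(q[1])<125 and 85<p[2]<112 and (q[0]>-20 or q[1]<0): P.append([*q,p[2]])
P=np.array(P);A=np.c_[P[:,:2],np.ones(len(P))]
for i in range(3):
    c=np.linalg.lstsq(A,P[:,2],rcond=None)[0]; k=abs(A@c-P[:,2])<4; A,P=A[k],P[k]
t=np.hypot(c[0],c[1]); print(len(P),c,"tilt",t)
if t<.01 and o["wrist_force"][2]>6: manip.job_done(); print("handed in")
E
```

```text
16.775 [617.00128553  73.40641631 100.05844986] [-5.6405197   0.39271273 12.36766036]
669 [ 2.53412652e-04 -2.34850634e-03  1.00068417e+02] tilt 0.0023621388607343472
the job is handed in; nothing more can be done
handed in
```

The wedge is in under the short foot, and I handed the job in at about 16.8 s with the fingers still pressing on the top. The station gives no verdict.

- **Rocking felt first:** pressing the corner tipped the cabinet about 0.035 rad, and it stopped about 4.6 mm down.
- **Wedge:** I gripped it lightly at the sides and slid it flat into line with the foot. I then pushed it at the heel until it met the foot, with the push rising to about 8 N. The thin edge is about 28 mm past the foot's front, worked out from the arm position. The wedge stayed in place when the fingers withdrew.
- **Final press:** about 12.5 N down over the short foot, steady at z = 100 mm. The measured tilt was 0.002 rad, which is level within what the depth camera can resolve.

- **Disagreement:** the wedge met the foot 5–8 mm further in than the 4.6–5 mm gap from the first press would suggest. I went by the contact force.
- **Not measured:** the load on the wedge itself. I infer it from the firm, level press.
- **Bystanders:** I didn't re-measure them at the end. The pliers looked unmoved in the last view, and nothing came close to the others.

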